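# Fit the control board into the dispenser housing

## Robot

A 7-joint arm with a two-finger parallel gripper is mounted at the origin on the work surface. World frame = base frame: x ahead of the robot, y to its left, z up, the work surface at z = 0. Lengths are in m, angles in rad, forces in N, time in s.
With the tool pointing down it reaches from about 0.4 to 0.875 m from the base axis. Payload 6.5 kg.
Tool frame: the origin (TCP) lies between the finger pads; the fingertips stand 17 mm ahead of it and the grasp point (between the pads) lies 2 mm behind it; z points along the fingers, y is the line along which they close (so a half turn about z gives the same grasp; the last joint's range is limited). The gripper opens to 85 mm and grips with 20 to 120 N. Pads are 22 mm wide; open, the fingers measure 114 mm over their backs; the gripper's body (76 mm by 85 mm) begins 54 mm behind the grasp point. The pads swing forward as they close: fully open they stand 13 mm farther back than shut.
Start: joints at [1.254, 0.536, -0.004, 1.538, 0.003, 1.067, -0.071], TCP at [0.161, -0.63, 0.248] pointing down, gripper open.
Joint ranges: [-2.7, 2.7], [-0.37, 2.16], [-1.27, 1.26], [0.24, 2.4], [-1.31, 4.45], [0.19, 1.91], [-2.76, 2.76]. Speed limits (rad/s): [2.39, 2.39, 3.14, 3.14, 3.14, 3.14, 3.14].

## Interface

Orientations are given as a unit quaternion [x, y, z, w].
In Python, from cell import robot gives the robot as it stands. The module is installed in compiled form; this text tells all that it offers.
- The arm moves only by the tool step_arm, never from a script. Its argument "commands" is a list of rows, each a list of 5 numbers: the shift along the tool's x, y, z in m, then the turn about the tool's z in degrees, then the closure, from 0 (fully open) to 1 (shut). In form: [[tx, ty, tz, roll, claw], ...]. A call has 1 to 20 rows; each row shifts and turns the commanded pose from where the row before left it, along the tool's axes as they then stand; what a row does not reach is not made up. A row lasts 1/10 s, in which the tool goes at most 50 mm and 8.59 degrees, less where a joint would pass 70% of its speed; a pose out of reach is approached as far as the arm can. A call is refused whole if a number of a shift passes 0.05 or a number of a turn 8.59, either way. A call with a gripper value outside its range is refused whole. The fingers move at their own pace and stop on an object; the grip force is fixed at half the most. Time passes only in rows, so rows that do not move let the fingers close. It gives the time, the measured TCP pose, the force, the opening and the grip force at its end, in the units of the state.
- robot.read_state(): the state, without advancing time (a new reading comes with each control period).
- robot.camera(name): name is "side" or "top"; returns a dict with "image" (420x560x3 uint8, red, green, blue), "range_z" (420x560 float32, m along the optical axis (not along the pixel's ray), 0 where there is no reading), "intrinsics" (3x3 intrinsics, pixels), "R" (3x3) and "t" (3): a world point X has camera coordinates R X + t. Camera axes: x right, y down, z forward; pixel columns grow to the right and rows downward; lengths in m; the calibration is good to about 2 mm. A picture is of the moment at which its call begins.
- robot.sign_off(): hands the job in; it is judged then, once.
Trained networks look in a picture, given as the dict that the camera call returned (one of the last four; its "shot" number tells which), for a name from the list of things; names that differ only in an ending like _2 or _b are one class to them, and where a whole thing is asked for, a point or a joint stands for the part that bears it (a point fixed in the world has none). Each returns a list of dicts, best first, with "p" (0 to 1); they miss things now and then, are a little off and sometimes report something else, mostly with a low value. They report only what shows in the picture. A call takes as long as a camera call. They do not tell look-alikes from the thing itself.
- robot.silhouettes(picture, target): "mask" (420x560 bool, what is visible of it) and "rect" ([left, top, width, height] in pixels, round what is visible of it).
The state is a dict: "time_s": time; "q": joint angles; "dq": joint speeds; "effort": joint torques, N m; "position": TCP position; "ee_rot": TCP orientation; "contact_force": force on the tool from outside, world axes, zero at the start; "ft_torque": the same for the moment, N m; "width": finger opening in m; "finger_force": force on a finger pad.
Only numpy, scipy, OpenCV 4.12 (cv2) and the standard library are available. Lean on these libraries where they do the work, as an engineer would, in place of code of your own. Each camera call takes 0.05 s, during which the arm holds its last target. There are 200 camera calls.

## Task

Take the green control board out of the grey rack and slide it, upright, all the way down into the black card slot inside the open white dispenser housing, then let go. Lower it in, do not drop it, and leave the blue and the red board standing in their rack slots.

Things in the scene. Friction and masses are not known exactly. Their poses are not given: they have to be found in the camera images.
- green_board: Green board to fit: upright rigid slab 8 mm thick (own x), 80 wide (y), 100 tall (z up), 0.08 to 0.17 kg; on its top edge a centred black grip block (green-topped) 14 mm thick (x), 40 wide (y), 24 high. Origin: centre of the bottom edge; grip block's centre 112 mm above it. Small parts stand up to 6 mm proud above mid-height. Stands loose, perhaps leaning slightly, in a slot of the grey rack.
- blue_board: Blue board, same shape, size, origin and axes, in another slot of the rack; it stays. The rack is fixed: three parallel slots 75 mm apart along the boards' x, 30 mm deep, floor 8 mm and wall tops 38 mm above the table. Boards lift out straight up. Which board is in which slot varies, and so does the side the rack is on.
- red_board: Red board, same shape, size, origin and axes, in the remaining slot of the rack; it stays there.
- slot (a point): Centre of the floor of the black slot, 8 mm above the table, z up. Slot 100 mm long (y), 12 wide (x), 35 deep, then 45-degree lead-in flaps that widen the mouth to about 36 mm, 55 mm above the table. Board fits either way round. White housing: fixed box 240 (x) by 170 mm, rim 85 mm high, centred 30 mm from here in +x; its pipe spout, 110 mm high, stands 190 mm from here in +x.
There are look-alikes about, which are no part of the job. There is more than one size of the red_board; the job needs the smaller.

How it is judged:
By the outcome, as a careful person would: the job done as asked, in the order asked, and still so for the second after the job is handed in, with the robot touching nothing.
It also fails if it takes over 40 s, if anything falls off the work surface, if the arm or the gripper's body presses on something with over 40 N, if the wrist force passes 120 N, or if a joint passes its speed limit or range.

## Working session

There is one attempt and no reset: what is moved stays moved. The work goes in short steps, Python scripts to look and compute and a tool call to move; the robot and the scene stay as the last step left them, time stands still between calls to the robot, and variables do not carry over. Pictures are saved under pics/ and viewed, at most 10 in all, crops included, and the job is handed in when it is done.

Besides the shell and the picture viewer there is one more tool, called after "Emit:" as a command line: name --pt "numbers of a row" for each row, then --argument value for the rest. step_arm: Moves the arm, as the interface text tells. Its arguments: {"type":"object","properties":{"commands":{"type":"array"}},"required":["commands"]}

```bash
mkdir -p pics
cat > h.py <<'E'
import numpy as np, cv2
from cell import robot
def cloud(c):
    z=c["range_z"];K=c["intrinsics"];v,u=np.mgrid[:z.shape[0],:z.shape[1]]
    P=np.stack([(u-K[0,2])/K[0,0]*z,(v-K[1,2])/K[1,1]*z,z],-1)
    W=(P-c["t"])@c["R"]; W[z==0]=np.nan
    return W
def save(c,n): cv2.imwrite("pics/"+n,c["image"][...,::-1])
E
python3 - <<'E'
from h import *
s=robot.read_state();print(s["position"],s["ee_rot"],s["time_s"])
for n in("top","side"):
    c=robot.camera(n);save(c,n+"1.png");W=cloud(c);np.savez(n+"1.npz",W=W,im=c["image"])
    print(n,(-c["R"].T@c["t"]).round(3))
    for t in("green_board","blue_board","red_board","slot"):
        try:
            for d in robot.silhouettes(c,t)[:3]:
                m=d["mask"];Q=W[m];Q=Q[~np.isnan(Q[:,0])]
                print(t,round(d["p"],2),d["rect"],np.median(Q,0).round(3),np.percentile(Q,[3,97],axis=0).round(3).tolist())
        except Exception as e: print(t,e)
E
```

```text
[ 0.16116007 -0.62909363  0.24739988] [ 9.92142295e-01  1.25111540e-01 -1.69468834e-04 -8.59817867e-04] 0.0
top [0.403 0.004 0.925]
green_board 0.79 [141.4, 121.1, 49.0, 19.1] [0.606 0.228 0.096] [[0.598, 0.193, 0.034], [0.618, 0.264, 0.134]]
blue_board 0.83 [147.9, 159.1, 46.3, 19.5] [0.533 0.214 0.105] [[0.523, 0.177, 0.034], [0.543, 0.252, 0.134]]
red_board 0.84 [154.5, 201.8, 50.0, 13.6] [0.461 0.196 0.109] [[0.451, 0.163, 0.028], [0.471, 0.234, 0.134]]
red_board 0.75 [87.7, 273.9, 83.4, 20.5] [0.321 0.278 0.136] [[0.311, 0.236, 0.015], [0.33, 0.337, 0.171]]
slot 0.87 [336.6, 82.4, 117.3, 160.9] [ 0.544 -0.241  0.019] [[0.415, -0.325, 0.002], [0.674, -0.134, 0.105]]
side [0.313 0.541 0.702]
green_board 0.91 [153.7, 246.4, 28.2, 62.2] [0.604 0.24  0.091] [[0.597, 0.198, 0.027], [0.619, 0.273, 0.132]]
blue_board 0.98 [202.0, 251.1, 19.8, 59.8] [0.531 0.229 0.095] [[0.523, 0.188, 0.037], [0.54, 0.257, 0.133]]
red_board 0.96 [308.1, 303.7, 27.7, 103.6] [0.319 0.317 0.144] [[0.31, 0.241, 0.013], [0.331, 0.346, 0.17]]
red_board 0.66 [247.9, 252.9, 13.3, 62.3] [0.456 0.222 0.107] [[0.449, 0.181, 0.041], [0.466, 0.243, 0.133]]
slot 0.77 [225.3, 92.0, 124.0, 96.8] [ 0.535 -0.237  0.045] [[0.405, -0.327, 0.002], [0.677, -0.115, 0.088]]
slot 0.64 [245.3, 252.3, 14.7, 63.4] [0.457 0.221 0.106] [[0.449, 0.177, 0.03], [0.468, 0.243, 0.133]]
```

View pics/top1.png

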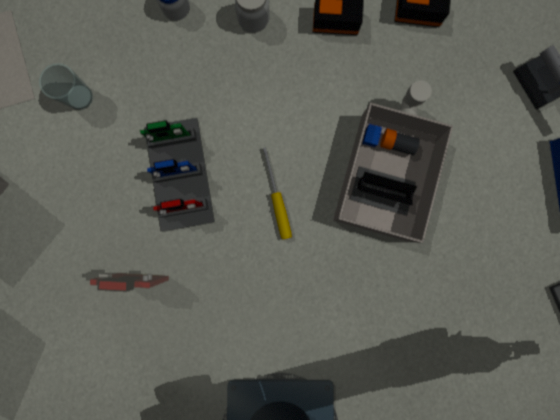

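View pics/side1.png

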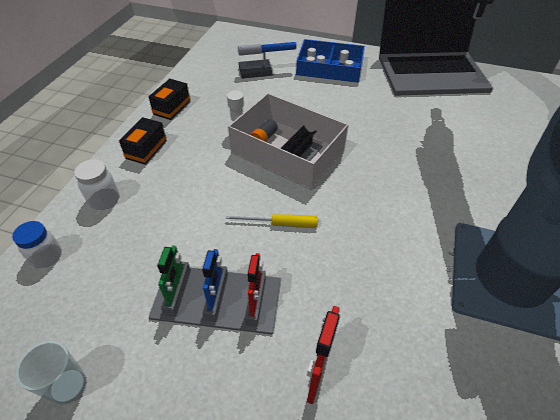

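The top picture shows the rack's green board at (165,130), blue at (172,168) and red at (180,206). The larger look-alike red is at (127,282). The housing is at (395,172), with the black slot at (387,188), a motor at (390,140) and the spout at (418,93). Next I'll get precise poses.

Run:
```python
from h import *
def rect(P,n):
    P=P.astype(np.float32);r=cv2.minAreaRect(P[:,:2]*1000);b=cv2.boxPoints(r)
    e=[b[1]-b[0],b[2]-b[1]];l=max(e,key=np.linalg.norm)
    print(n,len(P),"c",np.round(r[0],1),"size",np.round(r[1],1),"long axis deg",round(np.degrees(np.arctan2(l[1],l[0]))%180,1),"z",np.percentile(P[:,2],[5,50,95]).round(3))
for n in("top","side"):
    d=np.load(n+"1.npz");W=d["W"];im=d["im"].astype(int)
    x,y,z=W[...,0],W[...,1],W[...,2];sm=im.sum(-1)
    g=(abs(x-.607)<.03)&(abs(y-.228)<.06)
    rect(W[g&(z>.126)],n+" green grip top"); rect(W[g&(z>.06)&(z<.104)],n+" green slab")
    for nm,cx,cy in(("blue",.532,.212),("red",.46,.196)):
        k=(abs(x-cx)<.03)&(abs(y-cy)<.06)&(z>.126);rect(W[k],n+" "+nm+" top")
    h=(abs(x-.54)<.16)&(abs(y+.23)<.13)
    rect(W[h&(z>.075)&(z<.09)&(sm>150)],n+" rim")
    bl=h&(sm<110)&(z>.025)&(z<.07)&(abs(x-.49)<.06)
    rect(W[bl],n+" slot black"); rect(W[bl&(z>.048)],n+" slot mouth")
    rect(W[(z>.095)&(abs(x-.69)<.08)&(abs(y+.28)<.08)],n+" spout")
```

```text
top green grip top 176 c [609.2 232.2] size [14.4 40.9] long axis deg 99.6 z [0.128 0.132 0.135]
top green slab 260 c [603.4 230.5] size [12.9 79.8] long axis deg 105.1 z [0.066 0.09  0.102]
top blue top 171 c [536.2 216.1] size [14.1 39.5] long axis deg 99.6 z [0.129 0.133 0.135]
top red top 174 c [462.7 202. ] size [14.1 39. ] long axis deg 100.3 z [0.129 0.132 0.135]
top rim 1087 c [ 552.5 -231.7] size [171.3 287. ] long axis deg 164.3 z [0.078 0.085 0.087]
top slot black 917 c [ 501.2 -216.7] size [110.3  42.1] long axis deg 74.2 z [0.034 0.049 0.055]
top slot mouth 531 c [ 501.2 -216.7] size [109.9  42.1] long axis deg 74.2 z [0.048 0.052 0.056]
top spout 420 c [ 683.7 -267.9] size [40.5 41.6] long axis deg 152.3 z [0.098 0.11  0.112]
side green grip top 191 c [609.5 234.2] size [14.9 39.5] long axis deg 100.0 z [0.127 0.131 0.133]
side green slab 417 c [602.4 234.3] size [14.1 79.8] long axis deg 95.0 z [0.063 0.088 0.101]
side blue top 190 c [535.7 218.6] size [14.2 40.1] long axis deg 100.7 z [0.128 0.131 0.133]
side red top 192 c [462.3 204.4] size [14.2 39.7] long axis deg 100.3 z [0.128 0.131 0.133]
side rim 1023 c [ 554.  -230.3] size [174.9 291.7] long axis deg 164.2 z [0.076 0.082 0.085]
side slot black 434 c [ 499.6 -217.5] size [101.9  39.8] long axis deg 74.7 z [0.027 0.046 0.053]
side slot mouth 165 c [ 499.8 -216.7] size [100.2  39.8] long axis deg 74.7 z [0.049 0.052 0.054]
side spout 202 c [ 683.1 -264.3] size [41.  39.5] long axis deg 16.6 z [0.097 0.108 0.11 ]
```

Emit:
step_arm --pt "0.045 0 0 -4 0.3" --pt "0.045 0 0 -4 0.3" --pt "0.045 0 0 -4 0.3" --pt "0.045 0 0 -4 0.3" --pt "0.045 0 0 -4 0.3" --pt "0.045 0 0 -4 0.3" --pt "0.045 0 0 -4 0.3" --pt "0.045 0 0 -4 0.3" --pt "0.045 0 0 -4 0.3" --pt "0.045 0 0 -4 0.3" --pt "0.045 0 0 -4 0.3" --pt "0.045 0 0 -4 0.3" --pt "0.045 0 0 -4 0.3" --pt "0.045 0 0 -4 0.3" --pt "0.045 0 0 -4 0.3" --pt "0.045 0 0 -4 0.3" --pt "0.045 0 0 -4 0.3" --pt "0.045 0 0 -4 0.3" --pt "0.045 0 0 -4 0.3" --pt "0.045 0 0 -4 0.3"

```text
time_s: 2.5
position: [0.6676, 0.0284, 0.2483]
ee_rot: [0.679, 0.734, 0.0, 0.0]
contact_force: [1.5, 0.1, -0.3]
width: 0.0598
finger_force: 0.0
```

```bash
cat >> h.py <<'E'
def go(x,y,z,yaw):   # yaw = wanted world angle of tool y (deg); prints the shift in present tool axes and roll
    from scipy.spatial.transform import Rotation as Ro
    s=robot.read_state();R=Ro.from_quat(s["ee_rot"]).as_matrix()
    a=np.degrees(np.arctan2(R[1,1],R[0,1]))
    print("t",s["time_s"],"pos",s["position"].round(4),"yaw",a.round(2),"tilt",R[:,2].round(3),"w",round(s["width"],4),"ff",s["finger_force"],"F",np.round(s["contact_force"],1))
    print("tool shift mm",(R.T@(np.array([x,y,z])-s["position"])*1000).round(1),"roll",round(a-yaw,2))
E
python3 -c "
from h import *
go(.609,.233,.21,10)"
```

```text
t 2.5 pos [0.6676 0.0284 0.2483] yaw 4.51 tilt [ 0. -0. -1.] w 0.0598 ff 0.0 F [ 1.5  0.1 -0.3]
tool shift mm [208.6 -42.3  38.3] roll -5.49
```

Emit:
step_arm --pt "0.0417 -0.0085 0.0075 0 0.3" --pt "0.0417 -0.0085 0.0075 0 0.3" --pt "0.0417 -0.0085 0.0075 0 0.3" --pt "0.0417 -0.0085 0.0075 0 0.3" --pt "0.0417 -0.0085 0.0075 -5.5 0.3" --pt "0 0 0 0 0.3" --pt "0 0 0 0 0.3"

```text
time_s: 3.2
position: [0.6084, 0.2327, 0.2106]
ee_rot: [0.643, 0.766, -0.0, -0.0]
contact_force: [-0.5, -0.4, -0.6]
width: 0.0597
finger_force: 0.0
```

Run:
```python
from h import *
go(.609,.233,.119,10)
c=robot.camera("side");save(c,"side2.png")
W=cloud(c);x,y,z=W[...,0],W[...,1],W[...,2]
# lean: red-free check of the slab's far faces
e=np.array([np.cos(np.radians(10)),np.sin(np.radians(10))])
g=(abs(x-.607)<.03)&(abs(y-.23)<.06)
for a in np.arange(.045,.135,.01):
    k=g&(abs(z-a)<.005);u=W[k][:,:2]@e
    if len(u)>3: print(round(a,3),len(u),np.percentile(u,[2,50,98]).round(4))
```

```text
t 3.2 pos [0.6084 0.2327 0.2106] yaw 10.0 tilt [-0.  0. -1.] w 0.0597 ff 0.0 F [-0.5 -0.4 -0.6]
tool shift mm [ 0.2  0.7 91.6] roll 0.0
0.045 88 [0.6359 0.6368 0.6423]
0.055 79 [0.6361 0.6369 0.643 ]
0.065 55 [0.6358 0.6369 0.6426]
0.075 84 [0.6297 0.6348 0.6429]
0.085 99 [0.6311 0.6356 0.642 ]
0.095 150 [0.63   0.6364 0.6421]
0.105 122 [0.6343 0.6384 0.6439]
0.115 66 [0.6333 0.6341 0.646 ]
0.125 89 [0.6331 0.6342 0.6476]
```

Emit:
step_arm --pt "0 0.0005 0.025 0 0.3" --pt "0 0 0.025 0 0.3" --pt "0 0 0.02 0 0.3" --pt "0 0 0.015 0 0.3" --pt "0 0 0 0 0.3" --pt "0 0 0 0 1" --pt "0 0 0 0 1" --pt "0 0 0 0 1" --pt "0 0 0 0 1" --pt "0 0 0 0 1" --pt "0 0 0 0 1"

```text
time_s: 4.35
position: [0.6104, 0.2319, 0.1271]
ee_rot: [0.644, 0.765, 0.001, 0.001]
contact_force: [-1.0, -0.4, 5.5]
width: 0.0127
finger_force: 60.7
```

Emit:
step_arm --pt "0 0 -0.01 0 1" --pt "0 0 -0.01 0 1" --pt "0 0 -0.02 0 1" --pt "0 0 -0.03 0 1" --pt "0 0 -0.03 0 1" --pt "0 0 -0.03 0 1" --pt "0 0 -0.02 0 1" --pt "0 0 -0.01 0 1" --pt "0 0 0 0 1" --pt "0 0 0 0 1"

```text
time_s: 5.35
position: [0.6091, 0.2311, 0.2848]
ee_rot: [0.644, 0.765, -0.001, -0.0]
contact_force: [0.0, -0.4, -2.2]
width: 0.0127
finger_force: 59.7
```

Run:
```python
from h import *
go(.5005,-.217,.28,-15.3)
c=robot.camera("side");save(c,"side3.png")
W=cloud(c);x,y,z=W[...,0],W[...,1],W[...,2];im=c["image"].astype(int)
e=np.array([np.cos(np.radians(10)),np.sin(np.radians(10))])
gr=(im[...,1]>1.4*im[...,0])&(im[...,1]>1.4*im[...,2])&(abs(x-.607)<.05)&(abs(y-.23)<.09)
for a in np.arange(.13,.30,.01):
    k=gr&(abs(z-a)<.005)
    if k.sum()>3: print(round(a,3),k.sum(),np.percentile(W[k][:,:2]@e,[2,50,98]).round(4),np.percentile(W[k][:,:2]@[-e[1],e[0]],[2,98]).round(4))
print(np.nanmin(z[gr]))
```

```text
t 5.35 pos [0.6091 0.2311 0.2848] yaw 9.87 tilt [-0.001 -0.001 -1.   ] w 0.0127 ff 59.71337914466858 F [ 0.  -0.4 -2.2]
tool shift mm [-422.9 -183.8    5.3] roll 25.17
0.17 21 [0.6349 0.6363 0.6416] [0.1154 0.1644]
0.18 98 [0.6348 0.6356 0.6417] [0.0903 0.164 ]
0.19 130 [0.6346 0.6355 0.6401] [0.0906 0.1641]
0.2 137 [0.6346 0.6355 0.641 ] [0.0896 0.1642]
0.21 135 [0.6347 0.6356 0.6413] [0.0903 0.1639]
0.22 112 [0.6348 0.6356 0.6417] [0.0907 0.1637]
0.23 75 [0.6331 0.6356 0.6419] [0.0976 0.1644]
0.24 65 [0.6325 0.6358 0.6422] [0.1049 0.164 ]
0.25 79 [0.6341 0.6358 0.6417] [0.1081 0.1644]
0.26 123 [0.6349 0.6361 0.6428] [0.1257 0.164 ]
0.27 37 [0.6295 0.6382 0.6421] [0.1334 0.1627]
0.29 85 [0.6341 0.6418 0.6464] [0.1176 0.1404]
0.16552184534414408
```

View pics/side3.png

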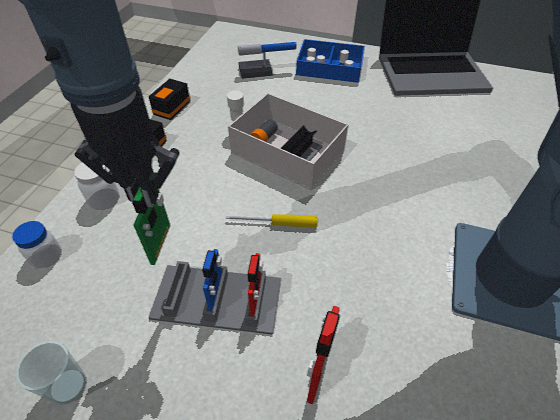

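The board hangs straight in the gripper, with the bottom edge at about z=0.165. Blue and red are still standing. Next I'll carry it above the slot.

Emit:
step_arm --pt "-0.02 -0.009 0 0 1" --pt "-0.035 -0.0155 0 0 1" --pt "-0.0427 -0.0186 0 0 1" --pt "-0.0427 -0.0186 0 0 1" --pt "-0.0427 -0.0186 0 0 1" --pt "-0.0427 -0.0186 0 0 1" --pt "-0.0427 -0.0186 0 0 1" --pt "-0.0427 -0.0186 0 0 1" --pt "-0.0427 -0.0186 0 0 1" --pt "-0.035 -0.0155 0 0 1" --pt "-0.025 -0.01 0 0 1" --pt "-0.0127 -0.0053 0 8.4 1" --pt "0 0 0 8.4 1" --pt "0 0 0 8.4 1" --pt "0 0 0 0 1" --pt "0 0 0 0 1" --pt "0 0 0 0 1"

```text
time_s: 7.1
position: [0.4997, -0.2204, 0.2853]
ee_rot: [0.794, 0.608, -0.0, -0.0]
contact_force: [0.2, 0.2, -1.6]
width: 0.0127
finger_force: 59.7
```

```bash
cat > m.py <<'E'
from h import *
import sys
a=np.radians(-15.4);e=np.array([np.cos(a),np.sin(a)]);f=np.array([-e[1],e[0]])
go(.4995,-.221,.28,-15.4)
s=robot.read_state();p=s["position"][:2];print("TCP u,v",(p@e).round(4),(p@f).round(4))
for n in("side","top"):
    c=robot.camera(n);save(c,n+sys.argv[1]+".png")
    W=cloud(c);x,y,z=W[...,0],W[...,1],W[...,2];im=c["image"].astype(int)
    gr=(im[...,1]>1.4*im[...,0])&(im[...,1]>1.4*im[...,2])&(abs(x-p[0])<.06)&(abs(y-p[1])<.09)&(z>.02)
    if gr.sum()>10: print(n,"green zmin",np.nanmin(z[gr]).round(4))
    for h in np.arange(.05,.30,.02):
        k=gr&(abs(z-h)<.01)
        if k.sum()>8: print(round(h,3),k.sum(),"u",np.percentile(W[k][:,:2]@e,[2,50,98]).round(4),"v",np.percentile(W[k][:,:2]@f,[2,98]).round(4))
    bl=(im.sum(-1)<110)&(z>.045)&(z<.06)&(abs(x-.5)<.07)&(abs(y+.217)<.08)
    if bl.sum()>8: print(n,"mouth",bl.sum(),"u",np.percentile(W[bl][:,:2]@e,[1,99]).round(4),"v",np.percentile(W[bl][:,:2]@f,[1,99]).round(4))
E
python3 m.py 4
python3 - <<'E'
import numpy as np
a=np.radians(-15.4);e=np.array([np.cos(a),np.sin(a)]);f=np.array([-e[1],e[0]])
for q in([.5012,-.2167],[.4998,-.217]): print(np.array(q)@e,np.array(q)@f)
E
```

```text
t 7.1 pos [ 0.4997 -0.2204  0.2853] yaw -15.15 tilt [-0.001  0.    -1.   ] w 0.0127 ff 59.710262417793274 F [ 0.2  0.2 -1.6]
tool shift mm [-0.7 -0.1  5.3] roll 0.25
TCP u,v 0.5403 -0.0797
side green zmin 0.024
0.17 37 u [0.5343 0.5358 0.5407] v [-0.1073 -0.0372]
0.19 150 u [0.5341 0.5353 0.5406] v [-0.1104 -0.0374]
0.21 157 u [0.5338 0.5353 0.5417] v [-0.1088 -0.0376]
0.23 99 u [0.5328 0.5354 0.542 ] v [-0.1095 -0.0375]
0.25 99 u [0.5336 0.5355 0.5403] v [-0.1078 -0.0368]
0.27 52 u [0.5204 0.5359 0.5414] v [-0.0833 -0.0367]
0.29 27 u [0.5346 0.5415 0.5461] v [-0.0819 -0.0609]
side mouth 232 u [0.5196 0.5587] v [-0.1253 -0.026 ]
top green zmin 0.0312
0.05 12 u [0.5353 0.5539 0.5577] v [-0.1037 -0.0253]
0.17 12 u [0.5353 0.5358 0.5404] v [-0.0473 -0.039 ]
0.19 81 u [0.5353 0.5359 0.5401] v [-0.1018 -0.0394]
0.21 65 u [0.5352 0.5358 0.54  ] v [-0.0933 -0.0393]
0.23 49 u [0.5333 0.5357 0.5404] v [-0.0824 -0.0391]
0.25 49 u [0.5328 0.5359 0.5405] v [-0.0719 -0.0392]
0.27 96 u [0.5316 0.5383 0.5428] v [-0.0678 -0.0395]
0.29 98 u [0.5202 0.5401 0.5468] v [-0.0768 -0.0602]
top mouth 636 u [0.5203 0.5609] v [-0.1291 -0.0217]
0.5407506272615275 -0.07582274801314312
0.5394805605308458 -0.07648375519889485
```

View pics/side4.png

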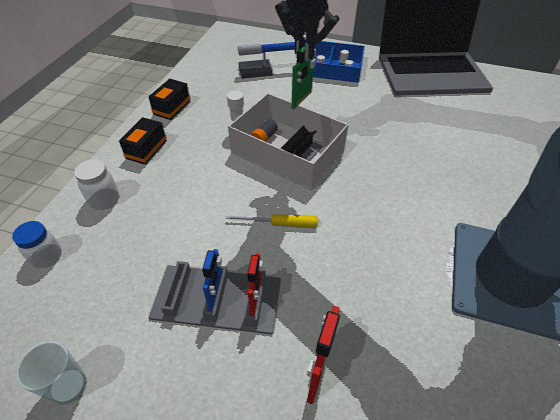

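Emit:
step_arm --pt "0 0.001 0.015 0.3 1" --pt "0 0 0.02 0 1" --pt "0 0 0.02 0 1" --pt "0 0 0.02 0 1" --pt "0 0 0.015 0 1" --pt "0 0 0.01 0 1" --pt "0 0 0.005 0 1" --pt "0 0 0.005 0 1" --pt "0 0 0.005 0 1" --pt "0 0 0 0 1" --pt "0 0 0 0 1"

```text
time_s: 8.3
position: [0.5011, -0.2209, 0.1711]
ee_rot: [0.797, 0.604, 0.0, 0.0]
contact_force: [-0.5, 0.7, -1.1]
width: 0.0127
finger_force: 59.7
```

```bash
python3 m.py 5
```

```text
t 8.3 pos [ 0.5011 -0.2209  0.1711] yaw -15.62 tilt [ 0. -0. -1.] w 0.0127 ff 59.66305732727051 F [-0.5  0.7 -1.1]
tool shift mm [  -0.5   -1.5 -108.9] roll -0.22
TCP u,v 0.5418 -0.0799
side green zmin 0.023
0.05 22 u [0.5351 0.5405 0.5575] v [-0.1104 -0.0374]
0.07 104 u [0.5357 0.537  0.5424] v [-0.109  -0.0375]
0.09 118 u [0.5356 0.5371 0.5432] v [-0.1109 -0.0377]
0.11 91 u [0.5351 0.5371 0.5441] v [-0.1088 -0.0374]
0.13 55 u [0.5339 0.5371 0.5428] v [-0.0945 -0.037 ]
0.15 67 u [0.533  0.5371 0.5438] v [-0.0803 -0.0379]
0.17 27 u [0.5283 0.5423 0.5474] v [-0.084  -0.0591]
side mouth 144 u [0.5199 0.5593] v [-0.1255 -0.0258]
top green zmin 0.0313
0.05 24 u [0.5278 0.548  0.5578] v [-0.0801 -0.0309]
0.07 34 u [0.5368 0.5373 0.5424] v [-0.0922 -0.0393]
0.09 46 u [0.5367 0.5373 0.5442] v [-0.0888 -0.0391]
0.11 27 u [0.5348 0.5375 0.5429] v [-0.0803 -0.0394]
0.13 35 u [0.5341 0.5373 0.5442] v [-0.0738 -0.0393]
0.15 71 u [0.5364 0.54   0.5448] v [-0.0609 -0.0392]
0.17 65 u [0.5218 0.5405 0.5475] v [-0.0746 -0.0594]
top mouth 364 u [0.5203 0.5612] v [-0.1071 -0.0215]
```

Emit:
step_arm --pt "0 0 0.004 0 1" --pt "0 0 0.004 0 1" --pt "0 0 0.004 0 1" --pt "0 0 0.004 0 1" --pt "0 0 0 0 1"

```text
time_s: 8.9
position: [0.5004, -0.2207, 0.154]
ee_rot: [0.797, 0.604, -0.0, -0.001]
contact_force: [0.6, 0.6, -0.4]
width: 0.0129
finger_force: 59.7
```

Emit:
step_arm --pt "0 0 0.004 0 1" --pt "0 0 0.004 0 1" --pt "0 0 0.004 0 1" --pt "0 0 0.004 0 1" --pt "0 0 0.004 0 1" --pt "0 0 0 0 1"

```text
time_s: 9.5
position: [0.5005, -0.2207, 0.1341]
ee_rot: [0.797, 0.604, -0.0, -0.0]
contact_force: [-0.3, 0.5, -1.1]
width: 0.0126
finger_force: 59.7
```

No contact so far, and about 7 mm remains. I'll lower gently to the floor.

Emit:
step_arm --pt "0 0 0.002 0 1" --pt "0 0 0.002 0 1" --pt "0 0 0.001 0 1" --pt "0 0 0.001 0 1" --pt "0 0 0 0 1" --pt "0 0 0 0 1"

```text
time_s: 10.1
position: [0.5009, -0.2209, 0.1288]
ee_rot: [0.797, 0.604, 0.0, 0.0]
contact_force: [0.1, 0.4, -0.1]
width: 0.013
finger_force: 59.7
```

Emit:
step_arm --pt "0 0 0.001 0 1" --pt "0 0 0.001 0 1" --pt "0 0 0 0 1" --pt "0 0 0 0 1"

```text
time_s: 10.5
position: [0.5011, -0.221, 0.1271]
ee_rot: [0.797, 0.604, 0.0, 0.0]
contact_force: [-0.4, -0.2, 3.4]
width: 0.0125
finger_force: 60.2
```

Emit:
step_arm --pt "0 0 0.001 0 1" --pt "0 0 0 0 1" --pt "0 0 0 0 1"

```text
time_s: 10.8
position: [0.5015, -0.221, 0.1271]
ee_rot: [0.797, 0.604, 0.0, 0.001]
contact_force: [-2.9, 0.5, 12.2]
width: 0.0128
finger_force: 61.7
```

```bash
python3 m.py 6
```

```text
t 10.8 pos [ 0.5015 -0.221   0.1271] yaw -15.63 tilt [ 0.001 -0.001 -1.   ] w 0.0128 ff 61.69528126716614 F [-2.9  0.5 12.2]
tool shift mm [  -0.6   -1.8 -153. ] roll -0.23
TCP u,v 0.5422 -0.0799
side green zmin 0.0273
0.05 116 u [0.5355 0.5371 0.5525] v [-0.1133 -0.0368]
0.07 67 u [0.5342 0.537  0.5431] v [-0.1082 -0.0376]
0.09 59 u [0.5347 0.5374 0.5431] v [-0.0928 -0.0361]
0.11 44 u [0.5342 0.5382 0.5448] v [-0.0747 -0.037 ]
0.13 29 u [0.5364 0.5437 0.5481] v [-0.0876 -0.0605]
side mouth 183 u [0.5197 0.5584] v [-0.1248 -0.0269]
top green zmin 0.0245
0.05 88 u [0.526  0.5373 0.5584] v [-0.0867 -0.0305]
0.07 28 u [0.5325 0.5373 0.5438] v [-0.0765 -0.0391]
0.09 27 u [0.5326 0.5376 0.5421] v [-0.0714 -0.0391]
0.11 62 u [0.5274 0.5406 0.5453] v [-0.0706 -0.0394]
0.13 53 u [0.5351 0.5409 0.5478] v [-0.0734 -0.0593]
top mouth 349 u [0.5202 0.5617] v [-0.0922 -0.0215]
```

It is seated on the floor: the TCP height matches the grasp height and the force is firm. I'll ease off, open and withdraw.

Emit:
step_arm --pt "0 0 -0.001 0 1" --pt "0 0 0 0 0.3" --pt "0 0 0 0 0.3" --pt "0 0 0 0 0.3" --pt "0 0 0 0 0.3" --pt "0 0 -0.01 0 0.3" --pt "0 0 -0.02 0 0.3" --pt "0 0 -0.04 0 0.3" --pt "0 0 -0.04 0 0.3" --pt "0 0 -0.03 0 0.3" --pt "0 0 0 0 0.3" --pt "0 0 0 0 0.3"

```text
time_s: 12.1
position: [0.5012, -0.221, 0.2678]
ee_rot: [0.797, 0.604, 0.0, 0.001]
contact_force: [-0.3, -0.8, -0.7]
width: 0.0598
finger_force: 0.0
```

```bash
python3 m.py 7
```

```text
t 12.1 pos [ 0.5012 -0.221   0.2678] yaw -15.63 tilt [ 0.002 -0.001 -1.   ] w 0.0598 ff 0.0 F [-0.3 -0.8 -0.7]
tool shift mm [ -0.5  -1.6 -12.2] roll -0.23
TCP u,v 0.5418 -0.08
side green zmin 0.0225
0.05 126 u [0.5332 0.5367 0.5554] v [-0.111  -0.0352]
0.07 63 u [0.5341 0.5368 0.5425] v [-0.1081 -0.0373]
0.09 75 u [0.5341 0.5368 0.5428] v [-0.1075 -0.0372]
0.11 61 u [0.5336 0.5377 0.5436] v [-0.115 -0.036]
0.13 50 u [0.5334 0.5403 0.5461] v [-0.0956 -0.0612]
side mouth 185 u [0.5194 0.5588] v [-0.1252 -0.0265]
top green zmin 0.0275
0.05 131 u [0.5304 0.5371 0.5581] v [-0.1276 -0.0346]
0.07 40 u [0.5337 0.537  0.5425] v [-0.1024 -0.0394]
0.09 41 u [0.5343 0.537  0.5442] v [-0.0967 -0.0395]
0.11 88 u [0.5339 0.5399 0.5446] v [-0.1128 -0.0397]
0.13 165 u [0.534  0.54   0.5474] v [-0.0981 -0.0603]
top mouth 493 u [0.5202 0.5613] v [-0.1298 -0.0214]
```

View pics/side7.png

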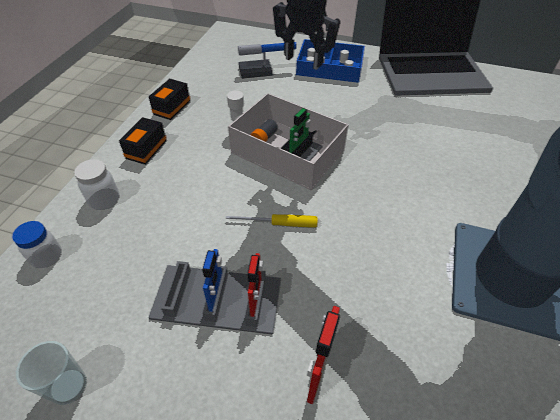

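The picture shows the green board upright in the slot at (300,130). Blue (212,280) and red (255,285) are still in the rack, and the gripper is clear of everything.

```bash
python3 -c "
from cell import robot
print(robot.sign_off())"
```

```text
the job is handed in; nothing more can be done
None
```

The green board stands upright, fully down in the black card slot and released; the blue and red boards are still in their rack slots, and I handed the job in at about 12 s.

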